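Lid up the teaspoon box and clip it shut

ROBOT

A 6-joint arm with a two-finger parallel gripper is mounted at the origin on a cart in front of the work surface, level with it; the furniture and walls round the work are solid. World frame = base frame: x ahead of the robot, y to its left, z up, the work surface at z = 0. Lengths are in m, angles in rad, forces in N, time in s.
With the tool pointing down it reaches from about 0.375 to 0.825 m from the base axis. Payload 5.5 kg.
Tool frame: the origin (TCP) lies on the centre line of the jaws, within the pads' length; the fingertips stand 19 mm ahead of it and the grasp point (between the pads) is the TCP (robot.tips_ahead is the distance from the TCP to the fingertips, in m); z points along the fingers, y is the direction in which the jaws open and shut (so a half turn about z gives the same grasp; the last joint's range is limited). The gripper opens to 85 mm and grips with 20 to 120 N. Pads are 22 mm wide; open, the fingers measure 114 mm over their backs; the gripper's body (76 mm by 85 mm) begins 54 mm behind the grasp point. The pads swing forward as they close: fully open they stand 13 mm farther back than shut.
Start: joints at [0, 0.314, -0.047, 1.21, 0, 1.571], TCP at [0.6, -0, 0.25] pointing down, gripper open.
Joint ranges: [-2.67, 2.67], [-0.69, 1.73], [-1.03, 1.25], [-2.08, 2.16], [-1.42, 1.45], [-3.14, 3.14]. Speed limits (rad/s): [2.39, 2.39, 3.01, 3.14, 3.14, 3.14].

INTERFACE

Orientations are given as a unit quaternion [x, y, z, w].
In Python, from cell import robot gives the robot as it stands.
- The arm moves only by the shell command python3 -m creep 'ROWS' [FORCE]. ROWS is text: rows parted by semicolons, each of 5 numbers parted by spaces: the opening, from 0 (shut) to 1 (fully open), then the shift along the tool's x, y, z in m, then the turn about the tool's z in degrees. In form: jaw dx dy dz turn; .... A call has 1 to 20 rows; each row shifts and turns the commanded pose from where the row before left it, along the tool's axes as they then stand; what a row does not reach is not made up. A row lasts 1/12 s, in which the tool goes at most 41.7 mm and 7.16 degrees, less where a joint would pass 70% of its speed; a pose out of reach is approached as far as the arm can. A call with a gripper value outside its range is refused whole. The fingers move at their own pace and stop on an object; FORCE is the grip in N (left out, the last holds). Time passes only in rows, so rows that do not move let the fingers close. It gives the time, the measured TCP pose, the force and the opening at its end, in the units of the state.
- robot.read_state(): the state, without advancing time (a new reading comes with each control period).
- robot.capture(name): name is "scene" or "side" or "wrist"; returns a dict with "pixels" (420x560x3 uint8, blue, green, red), "z_map" (420x560 float32, m along the optical axis (not along the pixel's ray), 0 where there is no reading), "vfov" (degrees; the focal length in pixels is half the picture's height over the tangent of half this angle, whatever the lens; pixels are square), "cx", "cy" (the principal point, pixels), "eye" and "rotation" of the camera in the world; the wrist camera has in their place "tool_from_camera" (4x4, takes a point from camera to tool coordinates, whose origin is the TCP and whose axes are the flange's). Camera axes: x right, y down, z forward; pixel columns grow to the right and rows downward; lengths in m; the calibration is good to about 2 mm. The wrist camera is an equidistant fisheye: a pixel r from the principal point sees the ray r / f radians off the axis. A picture is of the moment at which its call begins: read the wrist's pose just before it.
- robot.close_job(): hands the job in, once; it reports no verdict.
The state is a dict: "t": time; "joints": joint angles; "dq": joint speeds; "joint_efforts": joint torques, N m; "eef_pos": TCP position; "eef_rot": TCP orientation; "contact_force": force on the tool from outside, world axes, zero at the start; "torque": the same for the moment, N m; "grip_width": finger opening in m.
Only numpy, scipy, OpenCV 4.12 (cv2) and the standard library are available. Lean on these libraries where they do the work, as an engineer would, in place of code of your own. Each camera call takes 0.05 s, during which the arm holds its last target. There are 200 camera calls.

TASK

Close the steel teaspoon box for the night: take its lid off the sloping wire stand, set it on the box without dropping it, and press it down firmly until its whole rim is fully home. Then swing the clip at each end of the box up and over the lid until both are fully shut; a clip that is standing over the open box has to be swung out of the way before the lid can go on. Leave everything else where it stands.

Things in the scene. Friction and masses are not known exactly. Their poses are not given: they have to be found in the camera images.
- spoon_box: open stainless box, 150 (x) x 110 (y) x 75 mm, walls 4 mm, fixed; teaspoons inside lie below 30 mm. Origin: centre of its underside, z up, x along its length; near clip on its -x end, far clip on its +x end
- box_mouth (a point): centre of the box's mouth, level with the steel rim, 75 mm above the box's underside; axes as the box. A black seal bead stands 6 mm above the rim: the lid first rests on it, and about 10 N in all (shared by the two ends) pushes it level with the rim, where it stays
- lid: loose stainless lid, 0.18 kg: plate 154 (x) x 114 (y) x 6 mm, under it a plug 136 x 96 x 10 mm that enters the mouth (142 x 102 mm). Origin: centre of the plate's underside, z up through the handle, x lengthwise. Seated, the origin is at box_mouth, either way round. At the start it lies on the stand tilted 28 degrees, -x end down against the stops
- lid_handle (a point): centre of the lid's black bar handle, 29 mm above the lid's origin along the lid's z; the bar is 80 mm long (lid x), 16 mm wide (lid y), 14 mm thick, with 16 mm of free space under it between two posts 50 mm apart; axes as the lid
- lid_stand: fixed steel wire stand on which the lid dries, 150 (x) x 80 (y) x 105 mm; its slope faces its own -x and rises 28 degrees towards +x; two upturned stops at the low end. Origin: centre on the counter below it, z up
- clip_near (a joint): hinge of the clip on the box's -x end, rad: 0 = shut (upright, hook over the lid's edge), 0.7 = swung fully outward to its stop; stiff, stays where put. The pin lies along the box's y, 8 mm outside the end wall, 55 mm above the box's underside. Below about 0.45 the hook is in the lid's way
- clip_far (a joint): the same for the clip on the box's +x end
- clip_near_tab (a point): on the near clip's thumb tab, 46 mm above the pin when shut. The clip is a plate 44 mm wide, 4 mm thick rising from the pin (middle 1 mm outside it); its hook, 4 mm thick, underside 28 mm above the pin, reaches 14 mm inward of the pin; the tab goes on up to 49 mm above the pin
- clip_far_tab (a point): the same point on the far clip
- sugar_shaker: bystander: shaker 44 mm across, 90 mm tall; origin at the centre of its underside, z up
- espresso_cup_1: bystander: striped espresso cup standing upside down, 65 x 88 x 50 mm; origin under its middle, z up

How it is judged:
On the way, in this order (a step that is already met when the one before it is completed fails the run):
1. the lid is lifted clear of the stand (distance of lid from where it was at the start of the episode above 0.06 m and contact force between lid and lid_stand below 0.05 N), for 0.2 s.
2. the lid is pressed fully home in the box's mouth all round (z of lid in the frame of box_mouth below 0.002 m and horizontal distance between lid and box_mouth below 0.008 m and angle between the z axis of lid and the z axis of box_mouth, either way round below 0.025 rad and angle between lid's own z axis and vertical below 0.5 rad), for 0.3 s.
At the end, for the whole second after the job is handed in: The lid rests handle up in the box's mouth, at most 2 mm above its seated height, level within 1.4 degrees and within 8 mm of the middle; both clips are shut to within 0.12 rad; the lid is at rest (all of step 2 and z of lid in the frame of box_mouth above -0.004 m and value of joint each of clip_near, clip_far below 0.12 rad and linear speed of lid below 0.02 m/s); the robot touches nothing.
It fails at once if the lid is dropped (falls out of the fingers faster than 0.7 m/s) (linear speed of lid above 0.7 m/s and contact force between the fingers and lid below 0.05 N).
It fails at once if the shaker or the cup is shifted by more than 30 mm or tipped over (distance of any of sugar_shaker, espresso_cup_1 from where it was at the start of the episode above 0.03 m or angle between any of sugar_shaker, espresso_cup_1's own z axis and vertical above 0.5 rad).
It also fails if it takes over 61 s, if anything falls off the work surface, if the arm or the gripper's body presses on something with over 40 N, if the wrist force passes 120 N, or if a joint passes its speed limit or range.

## Working session

There is one attempt and no reset: what is moved stays moved. The work goes in short steps, Python scripts to look and compute and a shell command to move; the robot and the scene stay as the last step left them, time stands still between calls to the robot, and variables do not carry over. Pictures are saved under pics/ and viewed, about 8 in all and at most 12, crops included, and the job is handed in when it is done.

```bash
ls; mkdir -p pics; cat > h.py <<'E'
import numpy as np, cv2
from cell import robot
from scipy.spatial.transform import Rotation as R
def cap(n):
    s=robot.read_state(); c=robot.capture(n); c['s']=s; return c
def pts(c):
    """world point map from z_map (pinhole)"""
    h,w=c['z_map'].shape; f=h/2/np.tan(np.radians(c['vfov'])/2)
    u,v=np.meshgrid(np.arange(w),np.arange(h)); x=(u-c['cx'])/f; y=(v-c['cy'])/f
    z=c['z_map']
    if 'eye' in c:
        P=np.stack([x*z,y*z,z],-1); return P@np.array(c['rotation']).T+np.array(c['eye'])
    r=np.hypot(x,y)+1e-9; k=np.tan(r)/r
    P=np.stack([x*k*z,y*k*z,z],-1); T=np.array(c['tool_from_camera'])
    P=P@T[:3,:3].T+T[:3,3]
    return R.from_quat(c['s']['eef_rot']).apply(P.reshape(-1,3)).reshape(P.shape)+np.array(c['s']['eef_pos'])
E
python3 - <<'E'
from h import *
for n in ('scene','side'):
    c=cap(n); cv2.imwrite(f'pics/{n}0.png',c['pixels']); np.savez(f'{n}0.npz',P=pts(c),px=c['pixels'],z=c['z_map']); print(n,c['vfov'],c['eye'],np.round(c['rotation'],2).tolist())
print(robot.read_state())
E
```

```text
picsTraceback (most recent call last):
  File "<stdin>", line 3, in <module>
  File "h.py", line 12, in pts
    P=np.stack([x*z,y*z,z],-1); return P@np.array(c['rotation']).T+np.array(c['eye'])
                                       ~^~~~~~~~~~~~~~~~~~~~~~~~~~
ValueError: matmul: Input operand 1 has a mismatch in its core dimension 0, with gufunc signature (n?,k),(k,m?)->(n?,m?) (size 4 is different from 3)
```

```bash
sed -i "s/return P@np.array(c\['rotation'\]).T+np.array(c\['eye'\])/return P@R.from_quat(c['rotation']).as_matrix().T+np.array(c['eye'])/" h.py
python3 - <<'E'
from h import *
for n in ('scene','side'):
    c=cap(n); cv2.imwrite(f'pics/{n}0.png',c['pixels']); np.savez(f'{n}0.npz',P=pts(c),px=c['pixels'],z=c['z_map']); print(n,c['vfov'],c['eye'],np.round(c['rotation'],2).tolist(),(c['z_map']==0).mean())
print(robot.read_state())
E
```

```text
scene 52.79005593784351 [0.29286305 0.84584046 0.74738035] [-0.22, 0.92, -0.33, 0.08] 0.0038435374149659862
side 51.808889437337584 [1.04992132 0.70177821 0.65028708] [0.43, 0.81, -0.35, -0.19] 0.004005102040816327
{'t': 0.15, 'joints': array([-1.78010342e-05,  3.14075462e-01, -4.78502073e-02,  1.21019373e+00,
        5.89514310e-06,  1.57079689e+00]), 'dq': array([ 0.00105717, -0.00185136,  0.0020592 ,  0.0012386 , -0.0009578 ,
       -0.00015446]), 'joint_efforts': array([-1.47968080e-04, -5.40045226e+01,  3.40059292e+01,  1.33731824e-02,
        2.28346818e-05,  3.50972789e-05]), 'eef_pos': array([ 5.99582067e-01, -8.83448575e-06,  2.49625129e-01]), 'eef_rot': array([ 7.07113120e-01,  7.07100132e-01, -4.65688562e-04, -4.69865121e-04]), 'contact_force': array([ 0.11268774, -0.51526945,  0.45704749]), 'torque': array([ 0.00322495,  0.02108498, -0.05587753]), 'grip_width': 0.0851301224137233}
```

View pics/scene0.png

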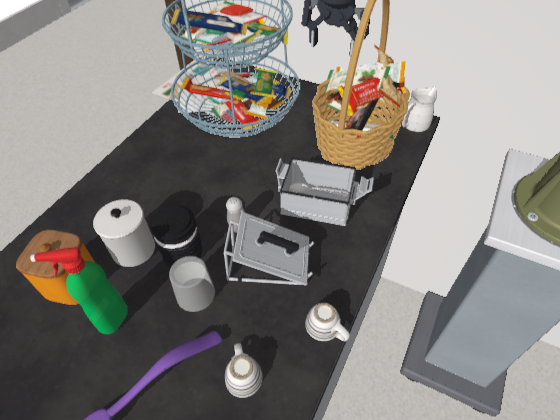

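View pics/side0.png

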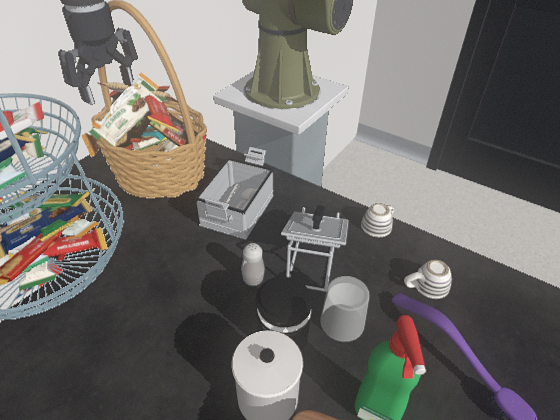

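```bash
python3 - <<'E'
from h import *
for n,q in (('scene',{'box':(270,150,380,225),'lid':(225,205,320,290),'basket':(310,0,410,165),'shaker':(225,195,245,222)}),('side',{'box':(195,145,275,240),'lid':(280,205,350,260)})):
    d=np.load(f'{n}0.npz'); P=d['P']; px=d['px'].astype(int)
    for k,(a,b,c,e) in q.items():
        p=P[b:e,a:c].reshape(-1,3); g=px[b:e,a:c].reshape(-1,3)
        if k=='basket':
            m=(p[:,2]>.1); print(k,p[m].min(0),p[m].max(0)); continue
        if k=='shaker':
            m=(p[:,2]>.06)&(p[:,2]<.1);print(k,p[m].mean(0));continue
        m=(p[:,2]>.02)&(p[:,2]<.2); p=p[m]; g=g[m]
        print(n,k,'zhist',np.histogram(p[:,2],np.arange(.02,.18,.01))[0])
        if k=='box':
            for lo,hi in((.07,.085),(.085,.12)):
                t=p[(p[:,2]>lo)&(p[:,2]<hi)]; print(lo,len(t),np.percentile(t,[2,98],axis=0).round(3).tolist())
                r=cv2.minAreaRect(t[:,:2].astype(np.float32)*1000); print(r)
            # clip segments
            t=p[p[:,2]>.083]; km=cv2.kmeans(t.astype(np.float32),2,None,(3,50,1e-4),3,0); print(km[2]);
            for i in(0,1): print(t[km[1][:,0]==i].min(0),t[km[1][:,0]==i].max(0))
        else:
            gray=g.max(1); dark=(gray<60)&(p[:,2]>.06); t=p[dark]; print('handle',len(t),t.mean(0),np.linalg.svd(t-t.mean(0),full_matrices=0)[2][0])
            pl=p[(gray>110)&(p[:,2]>.05)]
            for _ in range(5):
                c0=pl.mean(0); nn=np.linalg.svd(pl-c0,full_matrices=0)[2][2]; pl=pl[abs((pl-c0)@nn)<.006]
            nn*=np.sign(nn[2]); print('plate',len(pl),c0,nn,np.degrees(np.arccos(nn[2])))
E
```

```text
scene box zhist [728 560 568 622 588 652 457  73  28   0   0   0   0   0   0]
0.07 931 [[0.418, 0.109, 0.07], [0.599, 0.305, 0.084]]
((513.257568359375, 229.45440673828125), (297.4693908691406, 170.0462646484375), 45.8757438659668)
0.085 279 [[0.407, 0.197, 0.085], [0.61, 0.276, 0.103]]
((508.7933044433594, 235.29612731933594), (208.51467895507812, 44.0238151550293), 13.046242713928223)
[[0.42100066 0.21680866 0.08743199]
 [0.59966034 0.2584956  0.09104606]]
[0.4044626  0.17675518 0.08301798] [0.47978102 0.28285085 0.09416319]
[0.5410342  0.23351428 0.08334022] [0.61442656 0.30285142 0.10539017]
scene lid zhist [159 221 614 467 478 497 544 749 700 113   1   0   0   0   0]
handle 366 [0.51537626 0.43762509 0.09921993] [-0.82101699 -0.33767348 -0.46033437]
plate 1408 [0.52853103 0.45891266 0.07976465] [-0.42006187 -0.18097654  0.88926684] 27.218737338229598
basket [ 0.29286305 -0.22343393  0.10000408] [0.74725257 0.84584046 0.74738035]
shaker [0.64609296 0.3859056  0.07941626]
side box zhist [598 468 418 528 558 742 511 140  65  12  11   1   0   0   0]
0.07 1081 [[0.419, 0.11, 0.07], [0.609, 0.302, 0.084]]
((518.5707397460938, 202.57568359375), (197.3398895263672, 173.90863037109375), 12.78069019317627)
0.085 389 [[0.409, 0.109, 0.085], [0.613, 0.274, 0.112]]
((522.0538330078125, 186.78961181640625), (210.05442810058594, 143.58529663085938), 14.526505470275879)
[[0.60416585 0.25792283 0.0927792 ]
 [0.4540629  0.172874   0.09363073]]
[0.53354502 0.19988286 0.0830406 ] [0.61601452 0.30051699 0.10670532]
[0.40303171 0.0977821  0.08302662] [0.52139674 0.23745082 0.13143798]
side lid zhist [  0  12 138 137 160 182 219 626 486 139   2   0   0   0   0]
handle 89 [0.53162933 0.43788471 0.10575888] [0.91596969 0.32397659 0.23672495]
plate 766 [0.53999151 0.45106728 0.08420602] [-0.40809076 -0.16759406  0.89742641] 26.178184468434406
```

```bash
python3 - <<'E'
from h import *
P=np.concatenate([np.load(f'{n}0.npz')['P'].reshape(-1,3) for n in('scene','side')])
m=(P[:,0]>.2)&(P[:,0]<1)&(P[:,1]>-.4)&(P[:,1]<.7)&(P[:,2]>.02)&(P[:,2]<.6);P=P[m]
i=((P[:,0]-.2)/.04).astype(int);j=((P[:,1]+.4)/.04).astype(int);H=np.zeros((20,28));np.maximum.at(H,(i,j),P[:,2])
print('rows x from .2 step .04, cols y from -.4 step .04, max z cm')
for a in range(20): print('%.2f'%(.2+.04*a),' '.join('%2d'%round(v*100) for v in H[a]))
E
```

```text
rows x from .2 step .04, cols y from -.4 step .04, max z cm
0.20  0  0  0  0 34  0  0  0  0  0  0  0  0  0  0  0  0  0  0  0  0  0  0  0  0  0  0  0
0.24  0  0  0  0 33  0  0  0  0  0  0  0  0  0  0  0  0  0  0  0  0  0  0  0  0  0  0  0
0.28  0  0  0  0 32  0  0  0  0  0  0  0  0  0  0  0  0  0  0  0  0  0  0  0  0  0  0  0
0.32  0  0  0  0 32  0  6  0  0  0  0  0  0  0  0  0  0  0  0  0  0  0  4  4  0  0  0  0
0.36  0  0  0  0 33 10 10  9  0  0  0  0  0  0  0  0  0  0  0  0  0  0  5  5  0  0  0  0
0.40  0  0  0  0 33  9  9 14 18 18 16 14 14  0  9 10  8  0  0  0  0  2  5  5  0  0  0  0
0.44  0  0  0  0 29  0  4 21 21 20 19 15 14 13  8  8  8  8  0  5  5  6  6  0  0  5  5  5
0.48  0  0  0  0 35  0 25 34 38 39 39 37 33 23  8  3  8  8  0  6 11 10  8  0  0  5  5  4
0.52  0  0  0  0 36  0 25 33 38 39 39 37 33 23  8  3  3  8  0  8 12 12 11  0  0  3  5  5
0.56  0  0  0  0 37  0 14 16 17 35 42 36 14 14  8  9  9  8  0  9 11 11 11  0  0  3  6  6
0.60  0  0  0  0 38  0 11 14 16 42 42 37 14  0  8 10 11  0  0  9 11 11 10  9  9  0  0  0
0.64  0  0  0  0 36  0  0  0  9 35 35  0  0  0  0  0  0  0  4  9  0 11 11  9  9  0  0  0
0.68  0  0  0  0 27  0  0  0  9 28 28 28 28  9  0  0  0  0  0  0  0 12 12 12  0  0  0  0
0.72  0  0  0  0 23  0  0 28 28 28 30 30 28 28  9  0  0  0  0  0  0 12 12 12  0  0 23 23
0.76  0  0  0  0 23  0 14 28 26 25 31 31 30 28 28  0  0  0  0  0  0 11 11 11 11  0 23 23
0.80  0  0  0  0 23  0  9 26 24 29 31 31 27 28 28  0  0  0  0  0  0  0 12 13 11 11 11 11
0.84  0  0  0  0 22  0 25 26 10 29 30 30 29 26 39  0  0  0  0  0  0  0 11 12 11 12 13 12
0.88  0  0  0  0 21  0  9 26 26 27 28 30 30 28 28  0  0  0  0  0  0  0  0  0  0 12 13 12
0.92  0  0  0  0 20  0  9 25 26 26 24 30 30 29 28  0  0  0  0  0  0  0  0  0  0 11 11 11
0.96  0  0  0  0 20  0  0  9 26 27 26 28 30 28  9  0  0  0  0  0  0  0  0  0  0  0  0  0
```

```bash
python3 -m creep '0 0 0 -.03 0;0 0 0 -.03 0;0 .02 0 0 0;0 .035 0 0 0;0 .035 0 0 0;0 .035 0 0 0;0 .035 0 0 0;0 .035 0 0 0;0 .025 0 0 0;0 0 -.02 0 7;0 0 0 0 7;0 0 0 0 7;0 0 0 0 7;0 0 0 0 7;0 0 0 0 7;0 0 0 0 7;0 0 0 0 7;0 0 0 0 7;0 0 0 0 7' 30 && python3 -m creep '0 0 0 0 6;0 0 0 0 0;0 0 0 0 0' && python3 - <<'E'
from h import *
c=cap('wrist'); cv2.imwrite('pics/w1.png',c['pixels']); np.savez('w1.npz',P=pts(c),px=c['pixels'])
print(c['s']['joints'].round(2),c['tool_from_camera'],c['vfov'],robot.tips_ahead)
E
```

```text
t: 1.73
eef_pos: [0.5809, 0.2169, 0.3099]
eef_rot: [0.984, 0.177, -0.001, -0.002]
contact_force: [0.9, 0.2, 0.6]
grip_width: -0.0001
t: 1.98
eef_pos: [0.5897, 0.1886, 0.3099]
eef_rot: [0.989, 0.148, -0.003, -0.013]
contact_force: [-0.3, 0.9, 0.5]
grip_width: -0.0002
[0.3  0.34 0.12 1.36 0.03 3.14] [[-1.17203974e-04 -9.65272269e-01 -2.61245924e-01  6.61943498e-02]
 [ 9.99997850e-01  4.27762087e-04 -2.02916315e-03 -5.55840011e-04]
 [ 2.07044602e-03 -2.61245600e-01  9.65270143e-01 -1.23639433e-01]
 [ 0.00000000e+00  0.00000000e+00  0.00000000e+00  1.00000000e+00]] 65.70646984690485 0.019
```

View pics/w1.png

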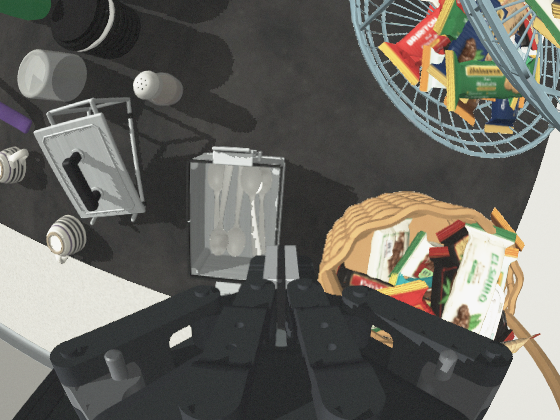

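```bash
cat > box.py <<'E'
from h import *
def box(P,px):
    """rim points: z .07-.09 connected region near the box; fit rect"""
    m=(P[...,2]>.068)&(P[...,2]<.089)&(np.abs(P[...,0]-.52)<.13)&(np.abs(P[...,1]-.23)<.12)
    n,l,st,_=cv2.connectedComponentsWithStats(m.astype(np.uint8)); k=1+np.argmax(st[1:,4]); q=P[l==k]
    return q
if __name__=='__main__':
    d=np.load('w1.npz');P=d['P'];q=box(P,d['px']);print(len(q),np.percentile(q,[1,99],axis=0).round(3).tolist(),cv2.minAreaRect((q[:,:2]*1000).astype(np.float32)))
    # bead (dark) and rim extremes in a frame at yaw a
    for a in (12,13,14,15,16):
        c,s=np.cos(np.radians(a)),np.sin(np.radians(a)); x=q[:,0]*c+q[:,1]*s; y=-q[:,0]*s+q[:,1]*c
        print(a,np.percentile(x,[.5,99.5]).round(4),np.percentile(y,[.5,99.5]).round(4))
    m=(P[...,2]>.094)&(np.abs(P[...,0]-.6)<.06)&(np.abs(P[...,1]-.26)<.05)&(P[...,2]<.115);t=P[m];print('far',len(t),t.mean(0),t.min(0),t.max(0))
    t0=P[60:230,30:150].reshape(-1,3);g=d['px'][60:230,30:150].reshape(-1,3).max(1)
    h=t0[(g<60)&(t0[:,2]>.07)];u,sv,v=np.linalg.svd(h-h.mean(0),full_matrices=0);print('handle',len(h),h.mean(0),v[0],np.percentile((h-h.mean(0))@v[0],[1,99]))
    p=t0[(g>90)&(t0[:,2]>.03)]
    for _ in range(6):
        c0=p.mean(0);n=np.linalg.svd(p-c0,full_matrices=0)[2][2];p=p[abs((p-c0)@n)<.004]
    n*=np.sign(n[2]);ex=np.array([n[2],0,-n[0]]);ex=np.array([-n[0],-n[1],0]);ex/=np.hypot(*ex[:2]);ex=ex*n[2]+np.array([0,0,np.hypot(n[0],n[1])]);ey=np.cross(n,ex)
    print('plate',len(p),c0,n,'yaw',np.degrees(np.arctan2(ex[1],ex[0])),'tilt',np.degrees(np.arccos(n[2])))
    A=np.c_[(p-c0)@ex,(p-c0)@ey];lo,hi=np.percentile(A,[.5,99.5],axis=0);print(lo,hi,'rect',cv2.minAreaRect((A*1000).astype(np.float32)))
    ctr=c0+ex*(lo+hi)[0]/2+ey*(lo+hi)[1]/2;print('plate top centre',ctr,'handle pt',ctr+n*.023)
E
python3 box.py
```

```text
2238 [[0.44, 0.182, 0.068], [0.607, 0.302, 0.089]] ((527.805419921875, 238.00450134277344), (164.70626831054688, 110.06031799316406), 12.727620124816895)
12 [0.4844 0.6452] [0.0682 0.1774]
13 [0.4868 0.6469] [0.0582 0.1677]
14 [0.4889 0.6486] [0.0475 0.1587]
15 [0.4908 0.6503] [0.0368 0.1499]
16 [0.4925 0.6517] [0.0261 0.141 ]
far 191 [0.60924616 0.25518615 0.10164935] [0.60159136 0.23609952 0.09400175] [0.61586732 0.27502932 0.10513027]
handle 820 [0.52430215 0.42600548 0.10692717] [-0.35305192  0.49603145 -0.79328881] [-0.4142684   0.03427148]
plate 1560 [0.57130082 0.45107305 0.08347894] [-0.36098114  0.24371078  0.90016536] yaw -34.024639477983655 tilt 25.820188661250146
[-0.10552244 -0.07842394] [0.05958775 0.1437982 ] rect ((-1.1981964111328125, 11.086868286132812), (253.5762939453125, 133.7025604248047), 65.13407897949219)
plate top centre [0.57245599 0.4897324  0.07347555] handle pt [0.56415343 0.49533775 0.09417935]
```

```bash
python3 -m creep '0 0 0 0 -7;0 0 0 0 -7;0 0 0 0 -7;0 0 0 0 -7;0 0 0 0 -7;0 0 0 0 -7;0 0 0 0 -7;0 0 0 0 -7;0 0 0 0 -7;0 0 0 0 -7;0 0 0 0 -7;0 0 0 0 -7;0 0 0 0 -7;0 0 0 0 -7;0 0 0 0 -7;0 0 0 0 -7;0 0 0 0 -7;0 0 0 0 -7;0 0 0 0 -7;0 0 0 0 -7' >/dev/null && python3 -m creep '0 0 0 0 -7;0 0 0 0 -7;0 0 0 0 -7;0 0 0 0 -7;0 0 0 0 -7;0 0 0 0 0;0 0 0 0 0' && python3 - <<'E'
from h import *
s=robot.read_state();print(s['t'],s['joints'].round(2),s['eef_pos'],R.from_quat(s['eef_rot']).as_euler('zyx',degrees=True))
E
```

```text
t: 4.28
eef_pos: [0.5892, 0.1904, 0.3102]
eef_rot: [-0.104, 0.994, 0.013, -0.003]
contact_force: [-1.0, -0.4, 0.7]
grip_width: 0.0002
4.2833 [0.3  0.34 0.12 1.36 0.03 0.09] [0.58921458 0.19044888 0.31019501] [ 168.02916716   -0.52728053 -178.51429897]
```

```bash
cat >> h.py <<'E'
def to(p,yaw=None):
    s=robot.read_state();r=R.from_quat(s['eef_rot']);ax=r.as_matrix();y=np.degrees(np.arctan2(ax[1,0],ax[0,0]))
    print('t %.2f'%s['t'],'pos',s['eef_pos'].round(4),'yaw %.1f'%y,'zaxis',ax[:,2].round(3),'F',s['contact_force'].round(1),'w %.4f'%s['grip_width'])
    if p is not None: print('delta tool',r.inv().apply(np.array(p)-s['eef_pos']).round(4))
    if yaw is not None: print('turn %.1f'%((y-yaw+180)%360-180))
BC=np.array([.522,.2365]);BY=12.7
def bx(x,y=0,z=0):
    a=np.radians(BY);return np.r_[BC+[x*np.cos(a)-y*np.sin(a),x*np.sin(a)+y*np.cos(a)],z]
def inbox(p):
    a=np.radians(BY);d=np.asarray(p)[...,:2]-BC;return np.stack([d[...,0]*np.cos(a)+d[...,1]*np.sin(a),-d[...,0]*np.sin(a)+d[...,1]*np.cos(a),np.asarray(p)[...,2]],-1)
E
python3 -c "
from h import *
to(bx(.052,0,.15),192.7)"
```

```text
t 4.28 pos [0.5892 0.1904 0.3102] yaw -168.0 zaxis [-0.009  0.026 -1.   ] F [-1.  -0.4  0.7] w 0.0002
delta tool [0.0036 0.0553 0.1618]
turn -0.7
```

```bash
python3 -m creep '0 .002 .03 0 0;0 0.0016 .025 .01 0;0 0 0 .04 0;0 0 0 .04 0;0 0 0 .04 0;0 0 0 .03 0;0 0 0 0 0;0 0 0 0 0' && python3 - <<'E'
from h import *
to(bx(.052,0,.113),192.7)
c=cap('wrist'); cv2.imwrite('pics/w2.png',c['pixels']); P=pts(c); np.savez('w2.npz',P=P,px=c['pixels'])
Q=inbox(P)
m=(Q[...,2]>.09)&(Q[...,2]<.12)&(Q[...,0]>.07)&(Q[...,0]<.13)&(abs(Q[...,1])<.04);print(m.sum(),Q[m].mean(0),np.percentile(Q[m],[2,98],axis=0))
m=(Q[...,2]>.068)&(Q[...,2]<.084)&(abs(Q[...,0])<.085)&(abs(Q[...,1])<.07);print(np.percentile(Q[m],[1,99],axis=0))
E
```

```text
t: 4.95
eef_pos: [0.5715, 0.2467, 0.1507]
eef_rot: [-0.105, 0.994, 0.013, -0.005]
contact_force: [-0.1, 0.8, 0.3]
grip_width: 0.0002
t 4.95 pos [0.5715 0.2467 0.1507] yaw -168.0 zaxis [-0.013  0.024 -1.   ] F [-0.1  0.8  0.3] w 0.0002
delta tool [-0.0017 -0.0001  0.0377]
turn -0.7<stdin>:5: RuntimeWarning: Mean of empty slice.
  ret = um.true_divide(
Traceback (most recent call last):
IndexError: index -1 is out of bounds for axis 0 with size 0
```

View pics/w2.png

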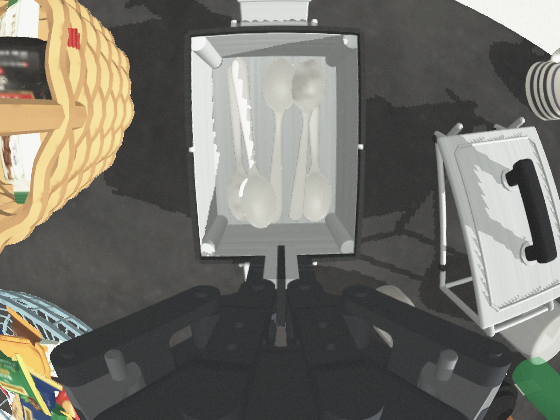

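```bash
python3 - <<'E'
from h import *
d=np.load('w2.npz');Q=inbox(d['P']);z=Q[...,2]
m=(z>.07)&(z<.09)&(np.abs(Q[...,1])<.075)&(Q[...,0]>-.09)&(Q[...,0]<.04)
for lo,hi in((-.05,-.02),(-.02,.01),(.01,.035)):
    k=m&(Q[...,0]>lo)&(Q[...,0]<hi); y=Q[k][:,1];print(lo,np.percentile(y[y<0],[2,50,98]).round(4),np.percentile(y[y>0],[2,50,98]).round(4))
for lo,hi in((-.04,-.024),(-.015,.015),(.024,.04)):
    k=m&(Q[...,1]>lo)&(Q[...,1]<hi)&(Q[...,0]<-.05); print('near',lo,np.percentile(Q[k][:,0],[2,50,98]).round(4),Q[k][:,2].mean())
k=(z>.085)&(z<.11)&(Q[...,0]<-.08)&(Q[...,0]>-.15)&(abs(Q[...,1])<.03);print('nearclip',k.sum(),np.percentile(Q[k],[2,50,98],axis=0).round(4))
E
```

```text
-0.05 [-0.055  -0.0522 -0.0512] [0.0502 0.0512 0.054 ]
-0.02 [-0.0549 -0.0522 -0.0512] [0.0502 0.0512 0.054 ]
0.01 [-0.0549 -0.0522 -0.0511] [0.0504 0.0514 0.0539]
near -0.04 [-0.0755 -0.0727 -0.0717] 0.07799921205304201
near -0.015 [-0.0899 -0.0728 -0.0717] 0.07889739003449486
near 0.024 [-0.0753 -0.0727 -0.0717] 0.07814200462024304
nearclip 130 [[-0.0906 -0.0211  0.0852]
 [-0.0899 -0.0031  0.0868]
 [-0.0892  0.019   0.0883]]
```

```bash
python3 -m creep '0 -.0017 0 .02 0;0 0 0 .017 0;0 0 0 0 0;0 -.01 0 0 0;0 -.01 0 0 0;0 -.01 0 0 0;0 -.01 0 0 0;0 -.01 0 0 0;0 0 0 0 0;0 0 0 0 0' && python3 -c "
from h import *
s=robot.read_state();print(inbox(s['eef_pos']),s['contact_force'])"
```

```text
t: 5.83
eef_pos: [0.6254, 0.2595, 0.1177]
eef_rot: [-0.105, 0.994, 0.014, -0.001]
contact_force: [4.3, 0.3, 5.5]
grip_width: -0.0
[ 0.1059106  -0.00030303  0.1176505 ] [4.34625508 0.34780685 5.46774839]
```

```bash
python3 -m creep '0 0 0 -.03 0;0 .02 0 -.02 0;0 .04 0 -.02 0;0 .04 0 -.03 0;0 .02 0 0 0;0 0 0 0 0;0 0 0 0 0' && python3 - <<'E'
from h import *
to(None)
c=cap('wrist'); cv2.imwrite('pics/w3.png',c['pixels']); P=pts(c); np.savez('w3.npz',P=P,px=c['pixels'])
Q=inbox(P);z=Q[...,2]
m=(z>.079)&(z<.12)&(Q[...,0]>.06)&(Q[...,0]<.14)&(abs(Q[...,1])<.03);print(m.sum(),np.percentile(Q[m],[1,50,99],axis=0).round(4))
E
```

```text
t: 6.42
eef_pos: [0.5152, 0.2331, 0.2106]
eef_rot: [-0.106, 0.994, 0.014, -0.002]
contact_force: [1.1, 0.5, 0.3]
grip_width: -0.0001
t 6.42 pos [0.5152 0.2331 0.2106] yaw -167.9 zaxis [-0.007  0.027 -1.   ] F [1.1 0.5 0.3] w -0.0001
58 [[ 0.1017 -0.0029  0.0953]
 [ 0.1033  0.0007  0.0973]
 [ 0.1065  0.0051  0.0992]]
```

View pics/w3.png

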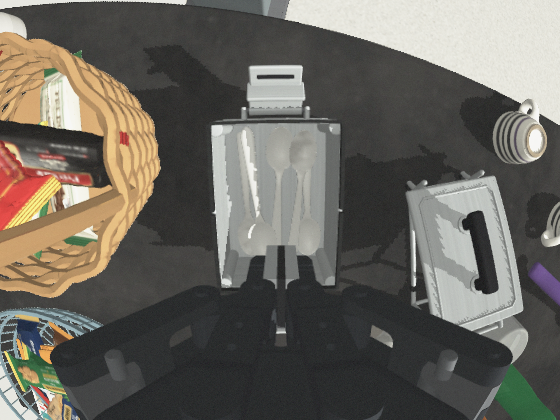

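```bash
sed -i 's/BC=np.array(\[.522,.2365\])/BC=np.array([.5216,.2359])/' h.py; python3 -c "
from h import *
to(bx(.062,0,.13),192.7)"; python3 -m creep '0 -.03 0 .04 0;0 -.03 0 .04 0;0 -.008 0 .015 0;0 0 0 0 0;0 0 0 0 0' ; python3 -c "
from h import *
to(bx(.065,0,.104),192.7)"
```

```text
t 6.47 pos [0.516  0.2333 0.2099] yaw -167.9 zaxis [-0.007  0.027 -1.   ] F [ 0.4  0.4 -0.3] w -0.0001
delta tool [-0.0681 -0.0002  0.0798]
turn -0.6
t: 6.88
eef_pos: [0.5715, 0.2471, 0.1251]
eef_rot: [-0.105, 0.994, 0.013, -0.005]
contact_force: [-0.1, -1.1, 0.3]
grip_width: 0.0002
t 6.88 pos [0.5715 0.2471 0.1251] yaw -167.9 zaxis [-0.012  0.025 -1.   ] F [-0.1 -1.1  0.3] w 0.0002
delta tool [-0.014  -0.0003  0.021 ]
turn -0.6
```

```bash
python3 -m creep '0 -.012 0 .01 0;0 0 0 .011 0;0 0 0 0 0;0 0 0 0 0;0 0 0 0 0' >/dev/null;  python3 -c "
from h import *
to(bx(.065,0,.104),192.7)";python3 -m creep '0 -.005 0 0 0;0 -.005 0 0 0;0 -.005 0 0 0;0 0 0 0 0;0 0 0 0 0'; python3 -c "
from h import *
to(bx(.080,0,.104),192.7)"
```

```text
t 7.30 pos [0.5831 0.2505 0.1066] yaw -167.9 zaxis [-0.009  0.026 -1.   ] F [ 0.3 -0.6 -0.3] w 0.0002
delta tool [-0.0019 -0.0008  0.0025]
turn -0.6
t: 7.72
eef_pos: [0.5987, 0.2538, 0.1059]
eef_rot: [-0.106, 0.994, 0.013, -0.003]
contact_force: [0.0, -0.3, 0.6]
grip_width: -0.0001
t 7.72 pos [0.5987 0.2538 0.1059] yaw -167.9 zaxis [-0.008  0.026 -1.   ] F [ 0.  -0.3  0.6] w -0.0001
delta tool [-0.0008 -0.0006  0.0019]
turn -0.6
```

```bash
python3 -m creep '0 -.003 0 .001 0;0 -.003 0 0 0;0 -.002 0 0 0;0 0 0 0 0;0 0 0 0 0'; python3 -m creep '0 -.003 0 0 0;0 -.003 0 0 0;0 0 0 0 0;0 0 0 0 0'; python3 -c "
from h import *
to(bx(.090,0,.104),192.7)"
```

```text
t: 8.13
eef_pos: [0.6019, 0.2545, 0.1048]
eef_rot: [-0.106, 0.994, 0.013, -0.007]
contact_force: [-13.5, -3.1, 13.0]
grip_width: 0.0
t: 8.47
eef_pos: [0.6025, 0.2547, 0.1046]
eef_rot: [-0.106, 0.994, 0.013, -0.012]
contact_force: [-29.9, -6.9, 26.3]
grip_width: 0.0004
t 8.47 pos [0.6025 0.2547 0.1046] yaw -167.8 zaxis [-0.026  0.023 -0.999] F [-29.9  -6.9  26.3] w 0.0004
delta tool [-0.007  -0.0005  0.0004]
turn -0.5
```

```bash
python3 -m creep '0 .008 0 0 0;0 .008 0 -.015 0;0 .008 0 -.04 0;0 .01 .0 -.04 0;1 .02 .03 -.04 -5;1 0 .04 -.02 -5;1 0 .04 0 0;1 0 .04 0 0;1 0 .03 0 0;1 0 0 0 0;1 0 0 0 0;1 0 0 0 0' && python3 - <<'E'
from h import *
to([.52,.438,.25],202)
c=cap('wrist'); cv2.imwrite('pics/w4.png',c['pixels']); P=pts(c); np.savez('w4.npz',P=P,px=c['pixels'])
Q=inbox(P);z=Q[...,2]
m=(z>.083)&(z<.12)&(Q[...,0]>.06)&(Q[...,0]<.14)&(abs(Q[...,1])<.03);print(m.sum(),np.percentile(Q[m],[1,50,99],axis=0).round(4) if m.sum() else '')
E
```

```text
t: 9.47
eef_pos: [0.5075, 0.4024, 0.2538]
eef_rot: [-0.192, 0.981, 0.013, -0.002]
contact_force: [-0.2, -0.6, -0.1]
grip_width: 0.0853
t 9.47 pos [0.5075 0.4024 0.2538] yaw -157.9 zaxis [-0.009  0.025 -1.   ] F [-0.2 -0.6 -0.1] w 0.0853
delta tool [-0.025   0.0281  0.0046]
turn 0.1
593 [[ 0.0903 -0.0198  0.0832]
 [ 0.1085  0.0013  0.0868]
 [ 0.1168  0.0213  0.0909]]
```

View pics/w4.png

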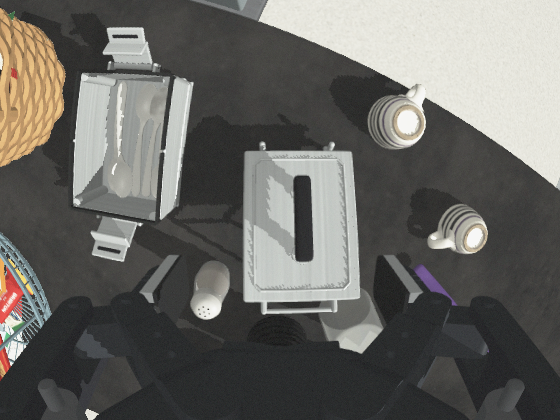

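```bash
python3 - <<'E'
from h import *
d=np.load('w4.npz');P=d['P'];g=d['px'].max(2)
k=np.zeros(g.shape,bool);k[155:298,250:350]=1
h=P[170:268,288:316][g[170:268,288:316]<60];h=h[h[:,2]>.07]
c0=np.median(h,0);h=h[np.linalg.norm(h-c0,axis=1)<.055]
rc=cv2.minAreaRect((h[:,:2]*1000).astype(np.float32));v=np.linalg.svd(h-h.mean(0),full_matrices=0)[2]
e=(h-h.mean(0))@v[0];lo,hi=np.percentile(e,[1,99]);print('handle',len(h),h.mean(0),v,rc,lo,hi,'mid',h.mean(0)+v[0]*(lo+hi)/2)
p=P[k&(g>90)&(P[...,2]>.04)]
for _ in range(6):
    c0=p.mean(0);n=np.linalg.svd(p-c0,full_matrices=0)[2][2];p=p[abs((p-c0)@n)<.003]
n*=np.sign(n[2]);u=-n[:2]/np.hypot(*n[:2]);print('plate',len(p),c0,n,'tilt',np.degrees(np.arccos(n[2])),'yaw',np.degrees(np.arctan2(u[1],u[0])))
top=h[abs((h-c0)@n-.0305)<.004];print('handle height above plate',np.percentile((h-c0)@n,[5,50,95]))
m=(abs((P-c0)@n)<.004)&(np.linalg.norm(P-c0,axis=2)<.11)
q=P[m];ex=np.r_[u*n[2],np.hypot(n[0],n[1])];ey=np.cross(n,ex);A=np.c_[(q-c0)@ex,(q-c0)@ey];r=cv2.minAreaRect((A*1000).astype(np.float32));print(r)
ctr=c0+ex*r[0][0]/1000+ey*r[0][1]/1000;print('plate top ctr',ctr,'handle ctr',ctr+n*.023)
to(ctr+n*.023,np.degrees(np.arctan2(u[1],u[0]))+180)
E
```

```text
handle 1392 [0.51539528 0.43249958 0.1014686 ] [[ 0.8207613   0.32879915  0.46716379]
 [ 0.38553094 -0.92226285 -0.02823341]
 [ 0.42156468  0.20327899 -0.88371991]] ((515.17041015625, 432.8171081542969), (69.28328704833984, 15.460007667541504), 21.801788330078125) -0.038320395497604604 0.036611223346313955 mid [0.51469387 0.4322186  0.10106937]
plate 7452 [0.51796136 0.44126645 0.07122621] [-0.44508732 -0.1718421   0.87884445] tilt 28.496717247150315 yaw 21.110889498175126
handle height above plate [0.02736593 0.02930689 0.03070988]
((6.041709899902344, -6.259525299072266), (157.47052001953125, 114.60173034667969), 1.2286434173583984)
plate top ctr [0.52516924 0.43733945 0.07410876] handle ctr [0.51493223 0.43338709 0.09432218]
t 9.52 pos [0.5078 0.4019 0.2539] yaw -157.9 zaxis [-0.009  0.025 -1.   ] F [-0.1 -0.6  0.2] w 0.0852
delta tool [-0.0182  0.0222  0.1602]
turn 1.0
```

```bash
python3 -m creep '1 -.01 .011 .03 0;1 -.009 .011 .03 0;1 0 0 .03 0;1 0 0 .014 0;1 0 0 0 0;1 0 0 0 0;1 0 0 0 0' >/dev/null; python3 -c "
from h import *
to([.5165,.4332,.0995],201.5)"
```

```text
t 10.10 pos [0.5171 0.4325 0.1523] yaw -158.0 zaxis [-0.007  0.027 -1.   ] F [ 0.   0.6 -0. ] w 0.0859
delta tool [ 0.0005 -0.0006  0.0528]
turn 0.5
```

```bash
python3 -m creep '1 0 0 .02 0;1 0 0 .02 0;1 0 0 .012 0;1 0 0 0 0;1 0 0 0 0;1 0 0 0 0;.15 0 0 0 0;.15 0 0 0 0;.15 0 0 0 0;0 0 0 0 0;0 0 0 0 0;0 0 0 0 0;0 0 0 0 0;0 0 0 0 0' 20; python3 -c "
from h import *
to([.5165,.4332,.0995],201.5)"
```

```text
t: 11.27
eef_pos: [0.5155, 0.434, 0.099]
eef_rot: [-0.192, 0.981, 0.013, -0.002]
contact_force: [-0.5, -0.4, 2.9]
grip_width: 0.0158
t 11.27 pos [0.5155 0.434  0.099 ] yaw -157.9 zaxis [-0.009  0.026 -1.   ] F [-0.5 -0.4  2.9] w 0.0158
delta tool [-0.0006 -0.0011 -0.0005]
turn 0.6
```

```bash
python3 -m creep '0 0 0 -.01 0;0 0 0 -.015 0;0 0 0 -.02 0;0 0 0 -.02 0;0 0 0 -.02 0;0 0 0 -.02 0;0 0 0 -.015 0;0 0 0 -.01 0;0 0 0 0 0;0 0 0 0 0;0 0 0 0 0'; python3 - <<'E'
from h import *
to(bx(-.027,0,.22),192.7)
c=cap('wrist'); cv2.imwrite('pics/w5.png',c['pixels']); P=pts(c); np.savez('w5.npz',P=P,px=c['pixels'])
E
```

```text
t: 12.18
eef_pos: [0.516, 0.4305, 0.2274]
eef_rot: [-0.192, 0.981, 0.013, -0.003]
contact_force: [0.4, -0.2, -2.4]
grip_width: 0.0158
t 12.18 pos [0.516  0.4305 0.2274] yaw -157.9 zaxis [-0.011  0.025 -1.   ] F [ 0.4 -0.2 -2.4] w 0.0158
delta tool [ 0.0947 -0.1781  0.0026]
turn 9.4
```

View pics/w5.png

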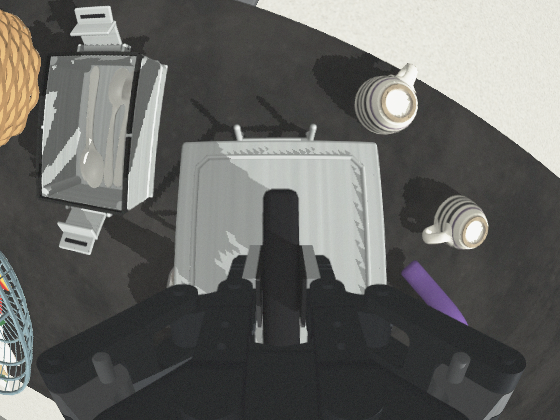

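```bash
cat >> h.py <<'E'
def lid(P,px,ref,tol=.003,box=None):
    """fit the plate's top plane near ref; returns point, normal, inlier pts"""
    g=px.max(2);p=P[(g>80)&(np.linalg.norm(P-ref,axis=2)<.1)&(P[...,2]<ref[2]-.012)&(P[...,2]>ref[2]-.075)]
    rng=np.random.default_rng(0);best=None
    for _ in range(300):
        a=p[rng.integers(0,len(p),3)];n=np.cross(a[1]-a[0],a[2]-a[0]);l=np.linalg.norm(n)
        if l<1e-5: continue
        i=abs((p-a[0])@n/l)<tol
        if best is None or i.sum()>best.sum(): best=i
    q=p[best];c=q.mean(0);n=np.linalg.svd(q-c,full_matrices=0)[2][2];n*=np.sign(n[2]);return c,n,q
E
python3 - <<'E'
from h import *
d=np.load('w5.npz');e=robot.read_state()['eef_pos'];c,n,q=lid(d['P'],d['px'],e);print(len(q),c,n,'tilt',np.degrees(np.arccos(n[2])),'yaw of uphill',np.degrees(np.arctan2(-n[1],-n[0])))
print('height of TCP above plate along n',(e-c)@n)
E
```

```text
24037 [0.49484745 0.42330783 0.18502946] [-0.4267336  -0.18808011  0.88460404] tilt 27.797166210738812 yaw of uphill 23.785180655705908
height of TCP above plate along n 0.02694357914340215
```

```bash
python3 - <<'E'
from h import *
d=np.load('w5.npz');e=np.array([0.516,0.4305,0.2274]);c,n,q=lid(d['P'],d['px'],e);u=-n[:2]/np.hypot(*n[:2])
a=np.radians(22);u=np.array([np.cos(a),np.sin(a)]);ex=np.r_[u*n[2],0];ex=ex-n*(ex@n);ex/=np.linalg.norm(ex);ey=np.cross(n,ex)
m=(abs((d['P']-c)@n)<.006)&(np.linalg.norm(d['P']-c,axis=2)<.12);A=d['P'][m]-e;X=A@ex;Y=A@ey
for lo,hi in((-.05,-.02),(-.02,.02),(.02,.05)):
    k=(Y>lo)&(Y<hi);print('front edge',np.percentile(X[k],[.5,2]))
k=(X<-.03);print('sides',np.percentile(Y[k],[.5,99.5]))
E
python3 -m creep '0 .01 -.02 0 3.0;0 .015 -.03 0 3.0;0 .015 -.03 0 3.2;0 .015 -.03 0 0;0 .015 -.03 0 0;0 0.01 -.015 0 0;0 0 0 0 0;0 0 0 0 0;0 0 0 0 0' >/dev/null; python3 -c "
from h import *
to(bx(-.025,0,.20),192.7)"
```

```text
front edge [-0.07689753 -0.07537286]
front edge [-0.07740175 -0.07636596]
front edge [-0.07707491 -0.07538871]
sides [-0.05501912  0.05651531]
t 12.98 pos [0.4822 0.2607 0.2242] yaw -167.1 zaxis [-0.009  0.026 -1.   ] F [-0.2  0.6 -1.6] w 0.0158
delta tool [-0.0079 -0.0335  0.0232]
turn 0.2
```

```bash
python3 -m creep '0 -.003 -.017 .01 0;0 -.003 -.0165 .02 0;0 0 0 .02 0;0 0 0 .008 0;0 0 0 0 0;0 0 0 0 0;0 0 0 0 0' >/dev/null; python3 - <<'E'
from h import *
to(bx(-.027,0,.142),192.7)
c=cap('scene');im=c['pixels'][110:310,200:420];w=cap('wrist')['pixels'];cv2.imwrite('pics/s6.png',np.hstack([cv2.resize(im,None,fx=2,fy=2),cv2.resize(w,(533,400))])[:,:973])
i=cv2.imread('pics/s6.png');cv2.imwrite('pics/s6.png',cv2.resize(i,(800,329)))
E
```

```text
t 13.57 pos [0.4956 0.2316 0.1666] yaw -167.0 zaxis [-0.008  0.027 -1.   ] F [ 0.3  1.  -0.6] w 0.0157
delta tool [ 0.0006 -0.0022  0.0246]
turn 0.3
```

View pics/s6.png

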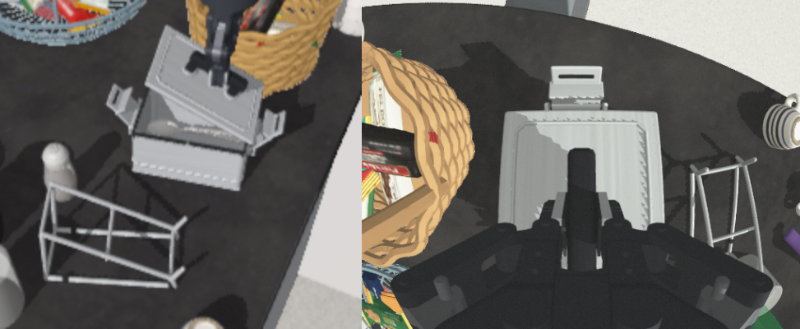

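```bash
python3 -m creep '0 0 -.001 .008 0;0 0 -.001 .008 0;0 0 0 .007 0;0 0 0 .002 0;0 0 0 0 0;0 0 0 0 0' ; python3 -m creep '0 -.0042 0 .0033 0;0 -.0039 0 .0035 0;0 0 0 0 0;0 0 0 0 0' ; python3 -c "
from h import *
to(bx(-.019,0,.136),192.7)
e=robot.read_state()['eef_pos'];c=cap('wrist');c,n,q=lid(pts(c),c['pixels'],e);print(len(q),inbox(c),n,np.degrees(np.arccos(n[2])))"
```

```text
t: 14.17
eef_pos: [0.4953, 0.2291, 0.1405]
eef_rot: [-0.112, 0.994, 0.013, -0.003]
contact_force: [2.7, 0.7, -1.1]
grip_width: 0.0157
t: 14.5
eef_pos: [0.5032, 0.2311, 0.1336]
eef_rot: [-0.112, 0.994, 0.013, -0.003]
contact_force: [-0.5, -0.5, 0.4]
grip_width: 0.0162
t 14.50 pos [0.5032 0.2311 0.1336] yaw -167.1 zaxis [-0.009  0.026 -1.   ] F [-0.5 -0.5  0.4] w 0.0162
delta tool [-0.      0.0007 -0.0024]
turn 0.2
27202 [-0.04550178  0.00047015  0.09480024] [-0.34236692 -0.09058429  0.93518949] 20.741220351553388
```

Pivoting works as planned (20.7° at the planned 20°). Continue the arc.

```bash
python3 -m creep '0 -.0023 .0004 .0024 0;0 -.0022 .0003 .0024 0;0 -.0021 0 .0026 0;0 -.002 0 .0026 0;0 0 0 0 0;0 -.0019 0 .0027 0;0 -.0018 0 .0028 0;0 0 0 0 0;0 0 0 0 0' ; python3 -c "
from h import *
to(bx(-.003,0,.119),192.7)
e=robot.read_state()['eef_pos'];c=cap('wrist');c,n,q=lid(pts(c),c['pixels'],e);print(len(q),inbox(c),n,np.degrees(np.arccos(n[2])))"
```

```text
t: 15.3
eef_pos: [0.515, 0.2351, 0.1182]
eef_rot: [-0.112, 0.994, 0.013, -0.003]
contact_force: [0.9, -1.3, 0.1]
grip_width: 0.0155
t 15.30 pos [0.515  0.2351 0.1182] yaw -167.1 zaxis [-0.009  0.026 -1.   ] F [ 0.9 -1.3  0.1] w 0.0155
delta tool [-0.0036 -0.0007 -0.0009]
turn 0.2
33846 [-0.04165496  0.0014044   0.08718699] [-0.10855268 -0.03380917  0.9935156 ] 6.528408801335942
```

```bash
python3 -m creep '0 -.002 0 .0015 0;0 -.002 0 .0015 0;0 -.002 0 .002 0;0 -.001 0 .001 0;0 0 0 0 0;0 0 0 0 0' ; python3 -c "
from h import *
to(bx(0,0,.114),192.7)
e=robot.read_state()['eef_pos'];c=cap('wrist');c,n,q=lid(pts(c),c['pixels'],e);print(len(q),inbox(c),n,np.degrees(np.arccos(n[2])))"
```

```text
t: 15.85
eef_pos: [0.5214, 0.2369, 0.1121]
eef_rot: [-0.112, 0.994, 0.013, -0.003]
contact_force: [-1.5, -1.0, 1.2]
grip_width: 0.0157
t 15.85 pos [0.5214 0.2369 0.1121] yaw -167.1 zaxis [-0.009  0.026 -1.   ] F [-1.5 -1.   1.2] w 0.0157
delta tool [-0.     -0.0009 -0.0019]
turn 0.2
35962 [-0.0373102   0.0014843   0.08435538] [-0.02597972 -0.01125999  0.99959905] 1.6225405923033005
```

```bash
python3 -m creep '0 0 0 .0015 0;0 0 0 .001 0;0 0 0 0 0;.6 0 0 0 0;.6 0 0 0 0;.6 0 0 0 0;.6 0 0 0 0;.6 0 0 -.02 0;.6 0 0 -.03 0;0 0 0 -.01 0;0 0 0 0 0;0 0 0 0 0;0 0 0 0 0;0 0 0 0 0' ; python3 -c "
from h import *
to(bx(0,0,.135),192.7)
e=robot.read_state()['eef_pos'];c=cap('wrist');c,n,q=lid(pts(c),c['pixels'],np.r_[e[:2],.11]);print(len(q),inbox(c),n,np.degrees(np.arccos(n[2])))"
```

```text
t: 17.07
eef_pos: [0.521, 0.2349, 0.1682]
eef_rot: [-0.112, 0.994, 0.013, -0.004]
contact_force: [-0.3, -0.5, 0.7]
grip_width: 0.0002
t 17.07 pos [0.521  0.2349 0.1682] yaw -167.1 zaxis [-0.011  0.025 -1.   ] F [-0.3 -0.5  0.7] w 0.0002
delta tool [-0.0009 -0.      0.0332]
turn 0.2
25629 [-0.02413459  0.00157127  0.08360166] [-0.00770328 -0.0038891   0.99996277] 0.4944314399455877
```

```bash
python3 -m creep '0 -.001 0 .015 0;0 0 0 .015 0;0 0 0 .003 0;0 0 0 .003 0;0 0 0 .003 0;0 0 0 .003 0;0 0 0 .002 0;0 0 0 0 0;0 0 0 0 0' ; python3 -c "
from h import *
to(bx(0,0,.130),192.7)
e=robot.read_state()['eef_pos'];c=cap('wrist');c,n,q=lid(pts(c),c['pixels'],np.r_[e[:2],.11]);print(len(q),inbox(c),n,np.degrees(np.arccos(n[2])))"
```

```text
t: 17.87
eef_pos: [0.5218, 0.2361, 0.1299]
eef_rot: [-0.112, 0.994, 0.013, -0.003]
contact_force: [-14.4, -7.5, 32.7]
grip_width: 0.0004
t 17.87 pos [0.5218 0.2361 0.1299] yaw -167.1 zaxis [-0.009  0.026 -1.   ] F [-14.4  -7.5  32.7] w 0.0004
delta tool [ 0.0002 -0.0001 -0.0001]
turn 0.2
32022 [-0.03007184  0.00155717  0.08114818] [ 6.38307624e-04 -2.04878618e-03  9.99997698e-01] 0.12295210358097099
```

```bash
python3 -m creep '0 0 0 0 0;0 0 0 0 0;0 0 0 -.01 0;0 0 0 -.03 0;0 .03 0 -.02 0;0 .035 0 0 0;0 .035 0 0 0;0 .035 0 0 0;0 0 0 0 0;0 0 0 0 0;0 0 0 0 0' ; python3 - <<'E'
from h import *
to(bx(-.137,0,.101),192.7)
c=cap('scene');P=pts(c);Q=inbox(P);z=Q[...,2]
np.savez('s7.npz',P=P,px=c['pixels'])
m=(z>.076)&(z<.086)&(abs(Q[...,0])<.1)&(abs(Q[...,1])<.07)
n,l,st,_=cv2.connectedComponentsWithStats(m.astype(np.uint8));q=Q[l==1+np.argmax(st[1:,4])];print(len(q),np.percentile(q,[1,50,99],axis=0).round(4),cv2.minAreaRect((q[:,:2]*1000).astype(np.float32)))
E
```

```text
t: 18.83
eef_pos: [0.3926, 0.2055, 0.1871]
eef_rot: [-0.113, 0.994, 0.014, -0.002]
contact_force: [0.6, -0.1, 0.0]
grip_width: -0.0001
t 18.83 pos [0.3926 0.2055 0.1871] yaw -167.1 zaxis [-0.007  0.027 -1.   ] F [ 0.6 -0.1  0. ] w -0.0001
delta tool [ 0.0044 -0.001   0.0861]
turn 0.2
2361 [[-0.0767 -0.0507  0.0773]
 [-0.0041  0.0164  0.0808]
 [ 0.0741  0.061   0.0846]] ((-0.9367523193359375, 3.9304351806640625), (117.3445053100586, 153.8192901611328), 89.91322326660156)
```

```bash
python3 -m creep '0 .004 -.001 .03 0;0 0 0 .03 0;0 0 0 .026 0;0 0 0 0 0;0 0 0 0 0;0 -.008 0 0 0;0 -.008 0 0 0;0 -.008 0 0 0;0 -.008 0 0 0;0 0 0 0 0;0 0 0 0 0'; python3 -c "
from h import *
to(bx(-.097,0,.101))
print(inbox(robot.read_state()['eef_pos']))"
```

```text
t: 19.8
eef_pos: [0.4198, 0.2129, 0.1006]
eef_rot: [-0.112, 0.994, 0.014, -0.002]
contact_force: [1.0, 0.8, 0.3]
grip_width: 0.0003
t 19.80 pos [0.4198 0.2129 0.1006] yaw -167.1 zaxis [-0.007  0.027 -1.   ] F [1.  0.8 0.3] w 0.0003
delta tool [-0.0074  0.0001 -0.0004]
[-1.04353704e-01 -8.52893594e-05  1.00604228e-01]
```

```bash
python3 -m creep '0 -.004 0 0 0;0 -.004 0 0 0;0 -.003 0 0 0;0 0 0 0 0;0 0 0 0 0';python3 -m creep '0 -.002 0 0 0;0 -.002 0 0 0;0 0 0 0 0;0 0 0 0 0'; python3 -c "
from h import *
print(inbox(robot.read_state()['eef_pos']))"
```

```text
t: 20.22
eef_pos: [0.4243, 0.2136, 0.0992]
eef_rot: [-0.113, 0.994, 0.013, -0.007]
contact_force: [-14.0, -3.7, 11.0]
grip_width: -0.0001
t: 20.55
eef_pos: [0.4245, 0.2137, 0.0988]
eef_rot: [-0.113, 0.993, 0.013, -0.011]
contact_force: [-25.4, -5.1, 21.2]
grip_width: 0.0001
[-0.09958368 -0.00033167  0.09879728]
```

```bash
python3 -m creep '0 .012 0 0 0;0 .012 0 0 0;0 .01 0 -.03 0;0 -0.01 0 -.03 0;0 -.04 0 -.03 0;0 -.04 0 0 0;0 -.04 0 0 0;0 -.03 0 0 0;0 0 0 0 0;0 0 0 0 0'; python3 - <<'E'
from h import *
to(None)
c=cap('wrist'); cv2.imwrite('pics/w8.png',c['pixels']); P=pts(c); np.savez('w8.npz',P=P,px=c['pixels'])
Q=inbox(P);z=Q[...,2]
m=(z>.084)&(z<.12)&(Q[...,0]<-.06)&(Q[...,0]>-.14)&(abs(Q[...,1])<.03);q=Q[m];print(m.sum())
for lo in np.arange(.084,.112,.004):
    k=(q[:,2]>lo)&(q[:,2]<lo+.004);print(round(lo,3),k.sum(),np.percentile(q[k,0],[5,50,95]).round(4) if k.any() else '')
m=(z>.074)&(z<.084)&(Q[...,0]<0)&(Q[...,0]>-.08)&(abs(Q[...,1])<.055)&(abs(Q[...,1])>.025);print('lid z',np.percentile(Q[m][:,2],[5,50,95]),Q[m][:,0].min())
E
```

```text
t: 21.38
eef_pos: [0.551, 0.2403, 0.1838]
eef_rot: [-0.112, 0.994, 0.013, -0.003]
contact_force: [-1.8, 0.2, 0.1]
grip_width: -0.0002
t 21.38 pos [0.551  0.2403 0.1838] yaw -167.1 zaxis [-0.01   0.026 -1.   ] F [-1.8  0.2  0.1] w -0.0002
2181
0.084 1227 [-0.0829 -0.0763 -0.0698]
0.088 229 [-0.0838 -0.0827 -0.0713]
0.092 119 [-0.0844 -0.0838 -0.0833]
0.096 144 [-0.085  -0.0845 -0.0836]
0.1 348 [-0.0887 -0.0859 -0.0846]
0.104 114 [-0.0883 -0.087  -0.0856]
0.108 0 
lid z [0.0799077  0.0811175  0.08260788] -0.07765081036671838
```

View pics/w8.png

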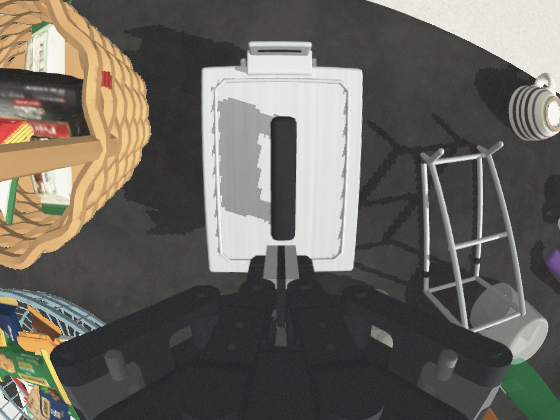

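```bash
python3 -m creep '0 -.035 0 0 0;0 -.038 0 0 0;0 -.035 0 0 0;0 0 0 0 0;0 0 0 0 0;0 0 0 0 0'>/dev/null; python3 -c "
from h import *
to(bx(.137,0,.101))"
```

```text
t 21.93 pos [0.6536 0.2641 0.184 ] yaw -167.1 zaxis [-0.011  0.025 -1.   ] F [-0.6 -0.2  0.1] w -0.0001
delta tool [-0.0024 -0.0007  0.083 ]
```

```bash
python3 -m creep '0 -.0024 0 .03 0;0 0 0 .03 0;0 0 0 .023 0;0 0 0 0 0;0 0 0 0 0;0 .009 0 0 0;0 .009 0 0 0;0 .009 0 0 0;0 .005 0 0 0;0 0 0 0 0;0 0 0 0 0'; python3 -m creep '0 .003 0 0 0;0 .003 0 0 0;0 0 0 0 0;0 0 0 0 0'; python3 -c "
from h import *
print(inbox(robot.read_state()['eef_pos']))"
```

```text
t: 22.85
eef_pos: [0.626, 0.2602, 0.1034]
eef_rot: [-0.113, 0.994, 0.014, -0.002]
contact_force: [-0.5, 0.7, 1.2]
grip_width: -0.0002
t: 23.18
eef_pos: [0.6191, 0.2583, 0.1009]
eef_rot: [-0.112, 0.994, 0.013, -0.004]
contact_force: [0.4, -0.1, -0.2]
grip_width: -0.0001
[0.10001514 0.00044175 0.10090296]
```

```bash
python3 -m creep '0 -.006 0 0 0;0 0 0 -.012 0;0 0 0 0 0;0 .005 0 0 0;0 .005 0 0 0;0 0 0 0 0;0 0 0 0 0'; python3 -m creep '0 .003 0 0 0;0 .002 0 0 0;0 0 0 0 0;0 0 0 0 0'; python3 -c "
from h import *
print(inbox(robot.read_state()['eef_pos']))"
```

```text
t: 23.77
eef_pos: [0.6181, 0.2579, 0.1143]
eef_rot: [-0.112, 0.994, 0.014, -0.0]
contact_force: [7.2, 1.3, -2.3]
grip_width: 0.0002
t: 24.1
eef_pos: [0.6176, 0.2577, 0.1147]
eef_rot: [-0.112, 0.994, 0.014, 0.004]
contact_force: [19.9, 4.3, -11.6]
grip_width: -0.0001
[0.09846094 0.00020057 0.11466862]
```

```bash
python3 -m creep '0 -.012 0 0 0;0 -.012 0 0 0;0 0 0 -.04 0;0 .01 0 -.03 0;0 .04 0 0 0;0 .04 0 0 0;0 .04 0 0 0;0 .04 0 0 0;0 .04 0 0 0;0 .04 0 0 0;0 .015 0 0 0;0 0 0 0 0;0 0 0 0 0;0 0 0 0 0'>/dev/null; python3 -c "
from h import *
to(bx(-.125,0,.113))
Q=inbox(pts(cap('wrist')));z=Q[...,2]
m=(z>.09)&(z<.12)&(Q[...,0]>.06)&(Q[...,0]<.14)&(abs(Q[...,1])<.03);q=Q[m];print(m.sum(),np.percentile(q,[5,50,95],axis=0).round(4) if len(q) else '')
"
```

```text
t 25.27 pos [0.3779 0.201  0.1846] yaw -167.1 zaxis [-0.007  0.027 -1.   ] F [0.3 1.1 0.5] w 0.0002
delta tool [-0.0229  0.0004  0.0716]
0
```

```bash
python3 -m creep '0 -.01 0 .03 0;0 -.0129 0 .03 0;0 0 0 .0116 0;0 0 0 0 0;0 0 0 0 0;0 -.008 0 0 0;0 -.008 0 0 0;0 -.008 0 0 0;0 -.003 0 0 0;0 0 0 0 0;0 0 0 0 0'; python3 -m creep '0 -.002 0 0 0;0 -.002 0 0 0;0 0 0 0 0;0 0 0 0 0'; python3 -c "
from h import *
print(inbox(robot.read_state()['eef_pos']))"
```

```text
t: 26.23
eef_pos: [0.4241, 0.2136, 0.1129]
eef_rot: [-0.112, 0.994, 0.014, -0.004]
contact_force: [-6.6, -0.6, 5.7]
grip_width: 0.0003
t: 26.57
eef_pos: [0.4245, 0.2136, 0.1125]
eef_rot: [-0.113, 0.994, 0.013, -0.007]
contact_force: [-16.0, -2.3, 14.7]
grip_width: -0.0001
[-0.09964516 -0.00036584  0.11248882]
```

```bash
python3 -m creep '0 .012 0 0 0;0 .012 0 0 0;0 0 0 -.04 0;0 0 0 -.04 0;0 -.03 0.03 -.03 0;0 -.03 .04 0 0;0 -.03 .04 0 0;0 0 .03 0 0;0 0 .02 0 0;0 0 0 0 0;0 0 0 0 0;0 0 0 0 0'; python3 - <<'E'
from h import *
to(None)
for n in('wrist','side','scene'):
    c=cap(n);Q=inbox(pts(c));z=Q[...,2]
    if n=='wrist': cv2.imwrite('pics/w9.png',c['pixels'])
    for s in(-1,1):
        m=(z>.096)&(z<.11)&(s*Q[...,0]>.06)&(s*Q[...,0]<.13)&(abs(Q[...,1])<.024);q=Q[m];print(n,s,m.sum(),np.percentile(q,[5,50,95],axis=0).round(4).tolist() if len(q) else '')
    m=(z>.07)&(z<.09)&(abs(Q[...,0])<.066)&(abs(Q[...,1])<.05)&(abs(Q[...,1])>.02);q=Q[m]
    if len(q)>50:
        A=np.c_[q[:,:2],np.ones(len(q))];k=np.linalg.lstsq(A,q[:,2],rcond=None)[0];print('plate z,slopes',k[2]. round(4),k[:2].round(4))
E
```

```text
t: 27.57
eef_pos: [0.4474, 0.3597, 0.2204]
eef_rot: [-0.112, 0.994, 0.013, -0.003]
contact_force: [-0.1, -0.7, -0.8]
grip_width: -0.0001
t 27.57 pos [0.4474 0.3597 0.2204] yaw -167.1 zaxis [-0.008  0.026 -1.   ] F [-0.1 -0.7 -0.8] w -0.0001
wrist -1 229 [[-0.0891, -0.0162, 0.1006], [-0.0872, 0.0031, 0.1032], [-0.0851, 0.0192, 0.1046]]
wrist 1 0 
plate z,slopes 0.0809 [-0.0003  0.0021]
side -1 69 [[-0.0885, -0.0177, 0.0969], [-0.0861, 0.0, 0.1012], [-0.0839, 0.0171, 0.1047]]
side 1 75 [[0.0845, -0.0171, 0.0965], [0.0869, 0.0008, 0.1016], [0.0883, 0.0188, 0.1051]]
plate z,slopes 0.0815 [-0.0001  0.0018]
scene -1 37 [[-0.0893, -0.0149, 0.0975], [-0.0871, 0.004, 0.1027], [-0.0848, 0.0208, 0.1051]]
scene 1 39 [[0.0826, -0.0133, 0.097], [0.0845, 0.0047, 0.1015], [0.0868, 0.0217, 0.1049]]
plate z,slopes 0.0808 [0.0003 0.0018]
```

View pics/w9.png

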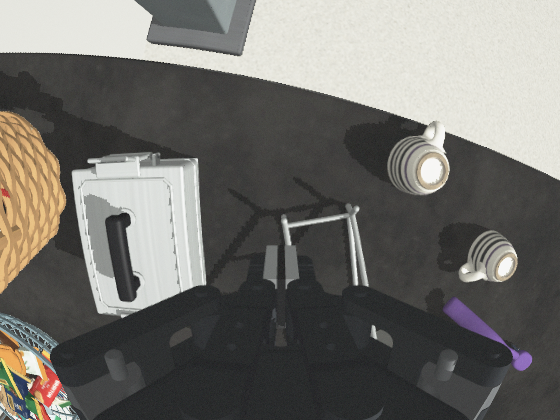

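```bash
python3 -c "
from cell import robot
s=robot.read_state();print(s['t'],abs(s['dq']).max());print(robot.close_job())"
```

```text
27.7167 0.0032389335580650185
the job is handed in; nothing more can be done
None
```

The spoon box is closed: its lid is pressed home and both clips are swung up over it. I handed the job in at 27.7 s of the 61 s allowed; no verdict was reported.

- **Clips before the lid:** The far clip was standing over the box. My first push only half opened it because the fingertips rode up on its tab. A second push lower down took it to its stop. The near clip was already open.
- **Lid:** I took it off the stand by the handle at its 28° tilt and lowered it low end first into the mouth. It pivoted level in the fingers. After letting go, I pressed it down with closed fingers at about 33 N.
- **Lid check:** The top of the plate measures 80.8–81.5 mm high, against 81 mm when seated. It is level within about 0.15° and centred to within roughly 1 mm lengthwise and 2–4 mm across, against a limit of 8 mm.
- **Clips check:** I pushed each clip inward until it stopped moving, at about 16–25 N. The depth readings put the tabs 0.5–3 mm outside their nominal shut position. That is at most about 0.07 rad against the 0.12 rad limit, and it is partly camera calibration error. The scene and side cameras disagree by about 2 mm on the far tab.
- **Surroundings:** I kept clear of the shaker and cups. The cups stand undisturbed in the last picture. The shaker is out of view there, so I did not re-check it. The arm was clear of everything and at rest when I handed in.

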